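Put the last medallion away in the push-latch case

TASK

Press the closed steel cover of the ornament case so that it pops open, push the turtle medallion lying on the case's front ledge over the edge into the compartment, and press the cover down again until it latches shut. Do it all by pressing and pushing with the fingertips: never pick the medallion up. Leave the other things on the bench and on the ledge where they are, and finish clear of everything.

Things in the scene. Friction and masses are not known exactly. Their poses are not given: they have to be found in the camera images.
- case: Wooden case fixed to the bench, 210 (x) x 150 (y) x 70 mm high. Origin on the bench; x runs from its front to its back, z up. From x = -110 to -20 mm a solid block with a flat metal top, the ledge, 70 mm high, without rails; behind it, x = -20 to +85 mm, an open-topped compartment 134 mm wide (y), floor 6 mm above the bench, closed by the steel cover.
- cover (a joint): Cover hinge, rad: 0 latched shut, 0.7 popped open (stop), -0.1 pressed in (stop). Push-push latch: pressed in from shut by 0.08 or more and let go, a damped spring lifts it to 0.7 in about 0.5 s; pressed down from open to the same depth and let go, it stays latched near 0. A shallower press leaves it as it was. At press_spot: about 3 N to move it, more once on the stop.
- press_spot (a point): Centre of a flat black disc (22 mm across, under 1 mm thick) on top of the cover, 65 mm before the hinge line: press here. Shut: case x = +15 mm, y = 0, 74 mm above the bench; the stop is 6.5 mm lower. Moves with the cover; z = its outward normal. A fingertip coming straight down over the shut spot meets the open cover about 130 mm up, near its edge, and can press it all the way down.
- cover_hinge (a point): Middle of the cover's hinge line, at case x = +80 mm, 72 mm above the bench, axes as the case; the line runs along y. The cover is a steel plate 97 (x) x 130 (y) x 4 mm that lies before it.
- cover_edge (a point): Middle of the cover's free front edge, top side. Shut, it lies just behind the ledge's edge, 4 mm above the ledge, and a 12 mm skirt below it blocks the way in from the ledge. Open, it is about 137 mm above the bench at case x = +7 mm.
- mouth (a point): Middle of the ledge's edge over the compartment (case x = -20 mm, y = 0), at the ledge's height. Its axes are those of the case: the medallion is pushed along +x.
- medallion_center (a point): Centre of the cast brass medallion to be put away: a disc 40 mm across and 6 mm thick with a low turtle in relief on top (10 mm high in all), 42 to 84 g, lying flat on the ledge 25 to 55 mm before its edge. This point is 3 mm above its underside. It falls into the compartment when its centre has passed the edge by a few mm; with the cover open there is room for it to drop.
- tin: Bystander: closed aluminium tin 24 mm across, 26 mm high, standing on the ledge near one side. Origin under its centre.
- twin: Bystander: an identical brass medallion lying on the bench beside the case. It stays there. Origin under its centre.
- jar: Bystander: glass jar 44 mm across, 60 mm high, on the bench beside the case. Origin under its centre.
- spool: Bystander: empty wooden spool 40 mm across, 35 mm high, on the bench beside the case. Origin under its centre.
- cup: Bystander: small white cup 48 mm across, 45 mm high, on the bench beside the case. Origin under its centre.
- screwdriver: Bystander: screwdriver 150 mm long lying on the bench to the robot's right.
- pliers: Bystander: pliers 155 mm long with orange handles lying on the bench to the robot's left.
Things that resemble listed ones, but are neither listed nor needed, are in the scene too. Leave any orange look-alike of the part that bears medallion_center alone.

How it is judged:
By the outcome, as a careful person would: the job done as asked, in the order asked, and still so for the second after the job is handed in, with the robot touching nothing.
It also fails if it takes over 54 s, if anything falls off the work surface, if the arm or the gripper's body presses on something with over 40 N, if the wrist force passes 120 N, or if a joint passes its speed limit or range.

ROBOT

A 6-joint arm with a two-finger parallel gripper is mounted at the origin on the work surface. World frame = base frame: x ahead of the robot, y to its left, z up, the work surface at z = 0. Lengths are in m, angles in rad, forces in N, time in s.
With the tool pointing down it reaches from about 0.325 to 0.9 m from the base axis. Payload 3.5 kg.
Tool frame: the origin (TCP) lies midway between the tips of the shut fingers; the grasp point (between the pads) lies 19 mm behind it (arm.tcp_to_grasp is the distance from the TCP to the grasp point, in m); z points along the fingers, y is the direction in which the jaws open and shut (so a half turn about z gives the same grasp; the last joint's range is limited). The gripper opens to 85 mm and grips with 20 to 120 N. Pads are 22 mm wide; open, the fingers measure 114 mm over their backs; the gripper's body (76 mm by 85 mm) begins 54 mm behind the grasp point. The pads swing forward as they close: fully open they stand 13 mm farther back than shut.
Start: joints at [1.226, 0.276, -0.026, 1.268, 0, 1.467], TCP at [0.15, 0.607, 0.231] pointing down, gripper open.
Joint ranges: [-3.12, 3.12], [-0.85, 1.88], [-1.08, 1.24], [-1.95, 2.15], [-1.57, 1.53], [-3.14, 3.14]. Speed limits (rad/s): [2.57, 2.57, 3.14, 3.14, 3.14, 3.14].

INTERFACE

Orientations are given as [roll, pitch, yaw] about the fixed x, y, z axes, in that order (R = Rz(yaw) Ry(pitch) Rx(roll)).
In Python, from station import arm gives the robot as it stands. The module is installed in compiled form; this text tells all that it offers.
- The arm moves only by the shell command python3 -m pendant 'ROWS' [FORCE]. ROWS is JSON, a list of rows, each a list of 7 numbers: the shift along the tool's x, y, z in m, then the turn, a rotation vector about the tool's x, y, z in degrees, then the finger opening in m, from 0 to 0.0854. A call has 1 to 12 rows; each row is the pose to reach, as a shift and turn from the pose commanded when the call began, along the tool's axes at that moment; what a row does not reach only later rows make up. A row lasts 1/10 s, in which the tool goes at most 50 mm and 8.59 degrees, less where a joint would pass 70% of its speed; a pose out of reach is approached as far as the arm can. A call with a gripper value outside its range is refused whole. The fingers move at their own pace and stop on an object; FORCE is the grip in N (left out, the last holds). Time passes only in rows, so rows that repeat a pose let the fingers close. It gives the time, the measured TCP pose, the force and the opening at its end, in the units of the state.
- arm.get_obs(): the state, without advancing time (a new reading comes with each control period).
- arm.capture(name): name is "side" or "top" or "wrist"; returns the picture (400x640x3 uint8, red, green, blue); there is no depth.
- arm.get_calibration(name): a dict with "intrinsics" (3x3 intrinsics, pixels), "cam_to_world" (4x4, takes a point from camera to world coordinates). Camera axes: x right, y down, z forward; pixel columns grow to the right and rows downward; lengths in m; the calibration is good to about 2 mm. A picture is of the moment at which its call begins: read the wrist's pose just before it. get_calibration takes no time and is no camera call; for the wrist camera it gives the pose at the moment of the call.
- arm.close_job(): hands the job in, once; it reports no verdict.
Trained networks look in the newest picture that a camera, given by its name, has taken for a name from the list of things; names that differ only in an ending like _2 or _b are one class to them, and where a whole thing is asked for, a point or a joint stands for the part that bears it (a point fixed in the world has none). Each returns a list of dicts, best first, with "score" (0 to 1); they miss things now and then, are a little off and sometimes report something else, mostly with a low value. They report only what shows in the picture. A call takes as long as a camera call. They do not tell look-alikes from the thing itself.
- arm.search_frame(name, camera): "bbox" ([left, top, right, bottom] in pixels, round what is visible of it).
- arm.cut_out(name, camera): "mask" (400x640 bool, what is visible of it) and "bbox" ([left, top, right, bottom] in pixels, round what is visible of it).
- arm.pinpoint(name, camera): "location" ([column, row] in pixels: a listed point, or the origin of a listed thing).
The state is a dict: "clock": time; "joint_pos": joint angles; "qvel": joint speeds; "effort": joint torques, N m; "tool_pos": TCP position; "eef_rot": TCP orientation; "contact_force": force on the tool from outside, world axes, zero at the start; "wrist_torque": the same for the moment, N m; "opening": finger opening in m.
Only numpy, scipy, OpenCV 4.12 (cv2) and the standard library are available. Lean on these libraries where they do the work, as an engineer would, in place of code of your own. Each camera call takes 0.05 s, during which the arm holds its last target. There are 200 camera calls.

## Working session

There is one attempt and no reset: what is moved stays moved. The work goes in short steps, Python scripts to look and compute and a shell command to move; the robot and the scene stay as the last step left them, time stands still between calls to the robot, and variables do not carry over. Pictures are saved under pics/ and viewed, about 8 in all and at most 12, crops included, and the job is handed in when it is done.

```bash
mkdir -p pics; cat > h.py <<'E'
import numpy as np, cv2
from station import arm
def ray(cam,px):
    c=arm.get_calibration(cam);K=np.array(c["intrinsics"]);T=np.array(c["cam_to_world"])
    d=T[:3,:3]@np.linalg.solve(K,[px[0],px[1],1.]);return T[:3,3],d
def at_z(cam,px,z):
    o,d=ray(cam,px);return o+d*(z-o[2])/d[2]
def tri(cams,pxs):
    A=np.zeros((3,3));b=np.zeros(3)
    for c,p in zip(cams,pxs):
        o,d=ray(c,p);d/=np.linalg.norm(d);M=np.eye(3)-np.outer(d,d);A+=M;b+=M@o
    return np.linalg.solve(A,b)
def proj(cam,P):
    c=arm.get_calibration(cam);K=np.array(c["intrinsics"]);T=np.linalg.inv(np.array(c["cam_to_world"]))
    q=K@(T[:3,:3]@np.array(P)+T[:3,3]);return q[:2]/q[2]
def save(n,im): cv2.imwrite(f"pics/{n}.png",im[:,:,::-1])
E
python3 - <<'E'
from h import *
np.set_printoptions(precision=4,suppress=True)
a=arm.capture("top");b=arm.capture("side")
save("both",np.vstack([a,b])[:, :]); 
im=cv2.resize(np.vstack([a,b]),(480,600)); save("b2",im); save("top",a)
for n,z in [("case",0),("press_spot",.074),("cover_hinge",.072),("cover_edge",.074),("mouth",.07),("medallion_center",.073),("tin",.07)]:
    for c in("top","side"):
        for r in arm.pinpoint(n,c)[:3]: print(n,c,round(r["score"],2),np.round(r["location"],1),at_z(c,r["location"],z))
o=arm.get_obs();print(o["clock"],o["tool_pos"],o["eef_rot"],o["contact_force"])
E
```

```text
case top 0.81 [328.7 179.1] [0.561  0.0051 0.    ]
case top 0.34 [476.3 244.8] [ 0.3916 -0.3833  0.    ]
case side 0.56 [318.1 204.9] [0.5695 0.0043 0.    ]
press_spot top 0.57 [326.5 166.9] [0.5792 0.0111 0.074 ]
press_spot side 0.9 [320.4 190.5] [ 0.5642 -0.0099  0.074 ]
press_spot side 0.57 [189.3 172.9] [0.3386 0.3132 0.074 ]
cover_hinge top 0.55 [329.6 141.5] [0.6457 0.0041 0.072 ]
cover_hinge side 0.94 [339.7 174.9] [ 0.6523 -0.0018  0.072 ]
cover_edge top 0.9 [328.6 175.9] [0.5562 0.0055 0.074 ]
cover_edge side 0.7 [312.  187.3] [0.5561 0.0162 0.074 ]
mouth top 0.7 [327.2 178.8] [0.5494 0.009  0.07  ]
mouth top 0.36 [284.9 161.9] [0.5916 0.117  0.07  ]
mouth side 0.8 [312.1 190.5] [0.55   0.0096 0.07  ]
mouth side 0.34 [335.8 237.6] [ 0.4726 -0.1595  0.07  ]
mouth side 0.32 [270.4 193.3] [0.4571 0.0843 0.07  ]
medallion_center top 0.66 [325.1 239.8] [0.3954 0.0121 0.073 ]
medallion_center top 0.63 [364.7 240.9] [ 0.394 -0.086  0.073]
medallion_center top 0.51 [326.4 192.2] [0.5147 0.0105 0.073 ]
medallion_center side 0.72 [337.2 263.1] [ 0.4137 -0.2211  0.073 ]
medallion_center side 0.65 [297.6 254.9] [ 0.3605 -0.1333  0.073 ]
medallion_center side 0.62 [269.1 229.7] [ 0.3637 -0.0191  0.073 ]
tin side 0.53 [286.8 188. ] [0.505  0.0677 0.07  ]
0.8 [0.1496 0.6068 0.2313] [ 3.1416 -0.      2.8998] [ 0.0368  0.1955 -0.5024]
```

View pics/top.png

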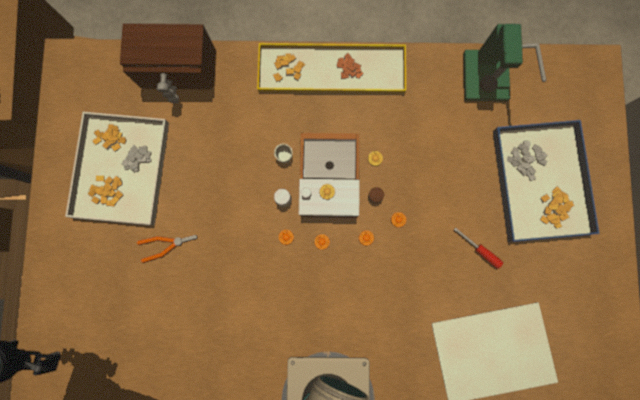

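The top view shows the case at about (330,175), with the black press spot at (329,165).
- **Candidates for the medallion:** brass disc on the ledge at (327,192), brass disc on the bench at (375,158), and orange discs on the bench at (286,237), (321,241), (366,237) and (398,219).
- **Choice:** only (327,192) lies on the ledge, so that is the medallion. (375,158) is the twin.

I'll confirm this in an enlarged crop.

```bash
python3 - <<'E'
from h import *
np.set_printoptions(precision=4,suppress=True)
a=arm.capture("top");b=arm.capture("side")
A=cv2.resize(a[125:225,270:395],(750,600),interpolation=cv2.INTER_CUBIC)
B=cv2.resize(b[130:270,220:430],(750,500),interpolation=cv2.INTER_CUBIC)
save("crop",cv2.resize(np.vstack([A,B]),(409,600))); save("cropT",A);save("cropS",B)
for n,z in [("medallion_center",.073),("tin",.083),("press_spot",.074)]:
    for c in("top","side"):
        for r in arm.cut_out(n,c)[:4]:
            m=r["mask"];v,u=np.nonzero(m);p=[u.mean(),v.mean()]
            print(n,c,round(r["score"],2),np.round(p,1),m.sum(),at_z(c,p,z))
# ledge white blob corners in top
hsv=cv2.cvtColor(a,cv2.COLOR_RGB2HSV);m=((hsv[...,1]<40)&(hsv[...,2]>90)).astype(np.uint8);m[:125]=0;m[225:]=0;m[:,:297]=0;m[:,365:]=0
c=max(cv2.findContours(m,0,2)[0],key=cv2.contourArea);r=cv2.minAreaRect(c);print(r,[at_z("top",p,.07) for p in cv2.boxPoints(r)])
E
```

```text
medallion_center top 0.73 [322.3 241.4] 148 [0.3914 0.019  0.073 ]
medallion_center top 0.64 [286.3 236.4] 192 [0.4024 0.1086 0.073 ]
medallion_center top 0.58 [326.9 191.2] 188 [0.5172 0.0093 0.073 ]
medallion_center top 0.54 [365.8 237. ] 198 [ 0.4037 -0.0887  0.073 ]
medallion_center side 0.51 [335.3 262.3] 118 [ 0.4123 -0.216   0.073 ]
medallion_center side 0.42 [300.4 254.4] 131 [ 0.3665 -0.1371  0.073 ]
tin top 0.42 [306.  192.4] 79 [0.5119 0.0614 0.083 ]
tin side 0.62 [289.2 185.3] 92 [0.509  0.0609 0.083 ]
tin side 0.21 [301.9 168.7] 163 [0.583  0.0869 0.083 ]
press_spot top 0.74 [329.7 159.4] 1949 [0.5986 0.0034 0.074 ]
press_spot side 0.87 [324.6 184. ] 1070 [0.5917 0.0006 0.074 ]
((329.0, 197.0), (36.0, 58.0), 90.0) [array([0.548 , 0.0777, 0.07  ]), array([ 0.5499, -0.0689,  0.07  ]), array([ 0.4585, -0.0693,  0.07  ]), array([0.4566, 0.0758, 0.07  ])]
```

View pics/cropT.png

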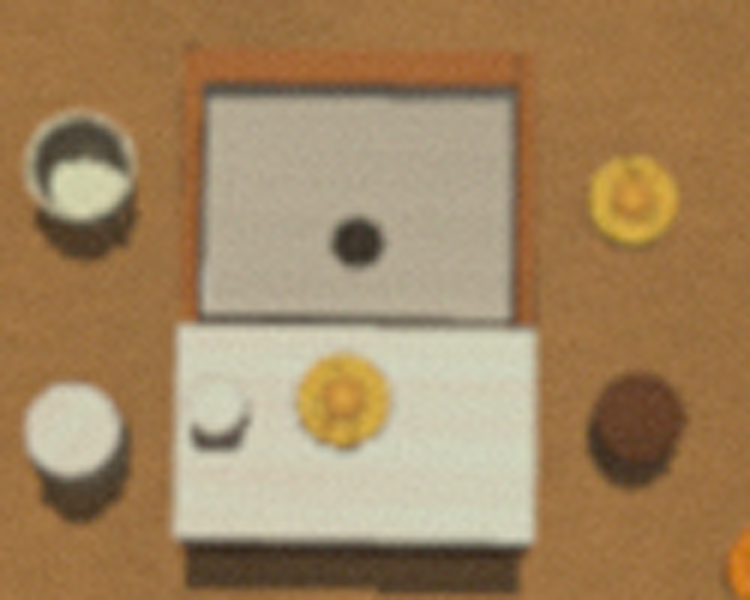

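View pics/cropS.png

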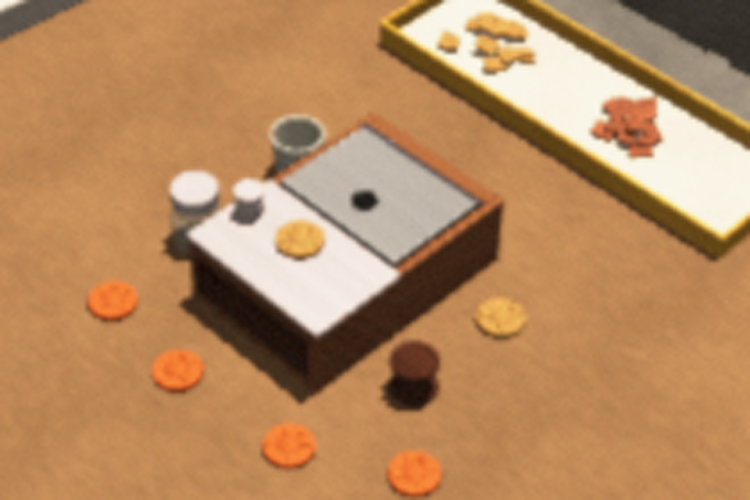

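The crop confirms it: the brass medallion is on the ledge at crop (343,400), the tin is at (218,402), and the press spot is at (357,242). The orange discs are all on the bench. Next I'll compute the case pose and the moves.

```bash
python3 - <<'E'
from h import *
np.set_printoptions(precision=4,suppress=True)
T=lambda x,y:[270+x/6-.42,125+y/6-.42]
S=lambda x,y:[220+x*.28-.36,130+y*.28-.36]
print("corn",[at_z("top",T(*p),.07) for p in [(175,325),(537,326),(535,545),(172,541)]])
print("cornS",[at_z("side",S(*p),.07) for p in [(278,183),(398,268),(318,335),(188,235)]])
print("spot",at_z("top",T(357,242),.074),at_z("side",S(364,201),.074))
print("med",at_z("top",T(343,400),.078),at_z("side",S(300,238),.077))
o=arm.get_obs();y=o["eef_rot"][2];x=np.array([np.cos(y),np.sin(y)]);yy=np.array([np.sin(y),-np.cos(y)])
d=np.array([.577,.004])-o["tool_pos"][:2];print("shift",d@x,d@yy,o["tool_pos"],y)
E
```

```text
corn [array([0.5486, 0.0809, 0.07  ]), array([ 0.5502, -0.0716,  0.07  ]), array([ 0.4575, -0.0711,  0.07  ]), array([0.4572, 0.0802, 0.07  ])]
cornS [array([0.5472, 0.0679, 0.07  ]), array([ 0.5488, -0.0676,  0.07  ]), array([ 0.456 , -0.0743,  0.07  ]), array([0.4553, 0.074 , 0.07  ])]
spot [0.5844 0.0047 0.074 ] [0.5797 0.0011 0.074 ]
med [0.5164 0.0097 0.078 ] [0.5121 0.0045 0.077 ]
shift -0.5592721309396078 -0.48291945692210564 [0.1497 0.6068 0.2313] 2.899754406659651
```

```bash
python3 -m pendant '[[-0.565,-0.4825,0,0,0,-14,0],[-0.565,-0.4825,0,0,0,-14,0],[-0.565,-0.4825,0,0,0,-14,0],[-0.565,-0.4825,0,0,0,-14,0],[-0.565,-0.4825,0,0,0,-14,0],[-0.565,-0.4825,0,0,0,-14,0],[-0.565,-0.4825,0,0,0,-14,0],[-0.565,-0.4825,0,0,0,-14,0],[-0.565,-0.4825,0,0,0,-14,0],[-0.565,-0.4825,0,0,0,-14,0],[-0.565,-0.4825,0,0,0,-14,0],[-0.565,-0.4825,0,0,0,-14,0]]'
```

```text
clock: 2.4
tool_pos: [0.5003, 0.1173, 0.2317]
eef_rot: [3.141, 0.001, -3.139]
contact_force: [0.4, 0.5, 0.2]
opening: 0.0
```

```bash
python3 -m pendant '[[-0.083,-0.114,0.09,0,0,0,0],[-0.083,-0.114,0.09,0,0,0,0],[-0.083,-0.114,0.09,0,0,0,0],[-0.083,-0.114,0.09,0,0,0,0],[-0.083,-0.114,0.09,0,0,0,0],[-0.083,-0.114,0.09,0,0,0,0],[-0.083,-0.114,0.09,0,0,0,0]]'; python3 - <<'E'
from h import *
o=arm.get_obs();print(o["tool_pos"],o["contact_force"])
w=arm.capture("wrist");save("w1",w)
for n,z in [("medallion_center",.073),("press_spot",.074),("mouth",.07),("tin",.07)]:
    for r in arm.pinpoint(n,"wrist")[:2]: print(n,round(r["score"],2),np.round(r["location"],0),at_z("wrist",r["location"],z).round(4))
E
```

```text
clock: 3.1
tool_pos: [0.5826, 0.0066, 0.1425]
eef_rot: [3.141, 0.001, -3.138]
contact_force: [0.2, -0.0, 0.2]
opening: -0.0
[0.58262217 0.00657615 0.1425252 ] [ 0.18925365 -0.00159634  0.20789861]
medallion_center 0.91 [326. 102.] [0.5143 0.0083 0.073 ]
medallion_center 0.86 [72. 14.] [ 0.4675 -0.1349  0.073 ]
press_spot 0.76 [320. 210.] [0.5829 0.0051 0.074 ]
mouth 0.78 [319. 158.] [0.549  0.0043 0.07  ]
tin 0.83 [410.  97.] [0.5112 0.0593 0.07  ]
```

View pics/w1.png

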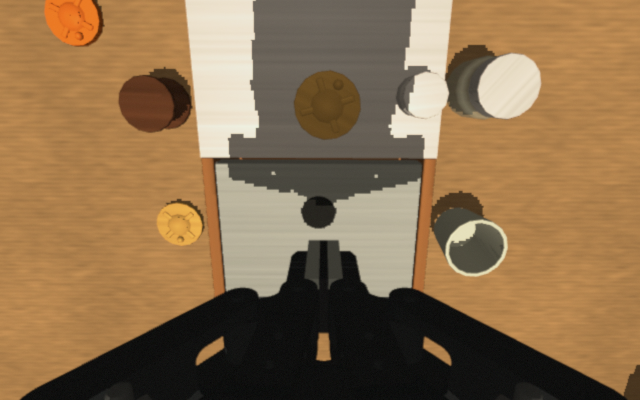

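The wrist view shows the spot at (319,211) just ahead of the closed tips and the medallion at (327,104), and it agrees with the other measurements. Pressing now.

```bash
python3 -m pendant '[[0,-0.002,0.04,0,0,0,0],[0,-0.002,0.06,0,0,0,0],[0,-0.002,0.067,0,0,0,0],[0,-0.002,0.07,0,0,0,0],[0,-0.002,0.073,0,0,0,0],[0,-0.002,0.075,0,0,0,0],[0,-0.002,0.075,0,0,0,0],[0,-0.002,0.075,0,0,0,0]]'
```

```text
clock: 4.15
tool_pos: [0.583, 0.0036, 0.0679]
eef_rot: [3.141, 0.001, -3.139]
contact_force: [-4.5, 1.1, 6.7]
opening: 0.0002
```

```bash
python3 -m pendant '[[0,0,0.001,0,0,0,0],[0,0,0.001,0,0,0,0],[0,0,0.001,0,0,0,0]]'
```

```text
clock: 4.45
tool_pos: [0.583, 0.0036, 0.0677]
eef_rot: [3.141, 0.001, -3.139]
contact_force: [-6.9, 1.7, 11.2]
opening: 0.0002
```

```bash
python3 -m pendant '[[0,0,-0.05,0,0,0,0],[0,0,-0.1,0,0,0,0],[0,0,-0.15,0,0,0,0.016],[0,0,-0.15,0,0,0,0.016],[0.05,0.004,-0.15,0,0,0,0.016],[0.1,0.004,-0.15,0,0,0,0.016],[0.118,0.004,-0.15,0,0,0,0.016],[0.118,0.004,-0.15,0,0,0,0.016],[0.118,0.004,-0.15,0,0,0,0.016]]'; python3 - <<'E'
from h import *
o=arm.get_obs();print(o["tool_pos"],o["contact_force"],o["opening"])
b=arm.capture("side");save("s2",cv2.resize(b[110:270,220:430],(788,600)))
for n in["cover_edge","press_spot"]:
    for r in arm.pinpoint(n,"side")[:2]: print(n,r["score"],r["location"],"expect open edge",proj("side",[.576,.004,.137]))
w=arm.capture("wrist")
for r in arm.pinpoint("medallion_center","wrist")[:2]: print(round(r["score"],2),np.round(r["location"],0),at_z("wrist",r["location"],.073).round(4))
E
```

```text
clock: 5.35
tool_pos: [0.4661, 0.007, 0.2161]
eef_rot: [-3.141, 0.004, -3.139]
contact_force: [0.9, 0.1, 0.0]
opening: 0.016
[0.4660901  0.00698289 0.21613657] [0.90284752 0.062483   0.0380767 ] 0.01595040575501516
cover_edge 0.62 [319.5, 171.5] expect open edge [320.11724928 169.84070893]
press_spot 0.83 [325.6, 174.3] expect open edge [320.11724928 169.84070893]
press_spot 0.47 [374.6, 327.5] expect open edge [320.11724928 169.84070893]
0.85 [143. 156.] [ 0.443 -0.145  0.073]
0.8 [431. 109.] [0.4039 0.0948 0.073 ]
```

View pics/s2.png

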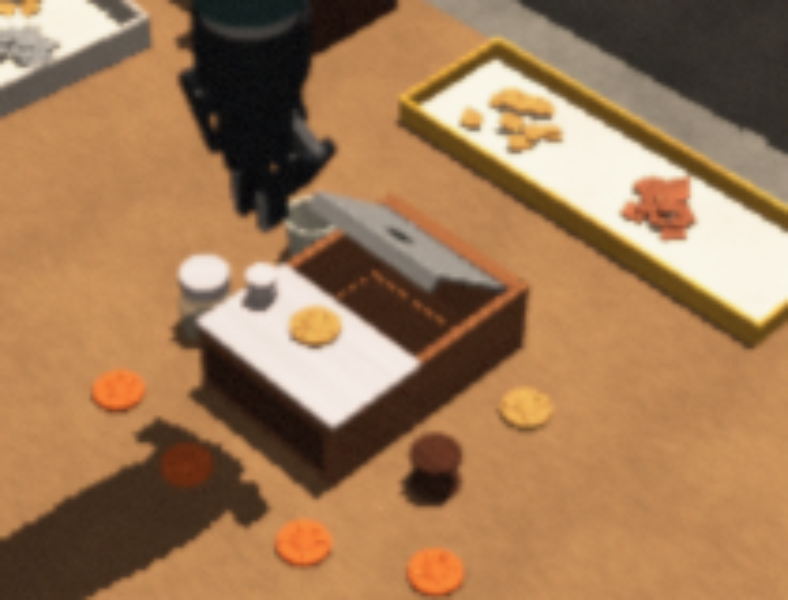

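The cover is open: its grey plate is tilted up at about (400,240) in the crop. The medallion is still at (315,326). Descending behind it.

```bash
python3 -m pendant '[[0,0.001,0.05,0,0,0,0.016],[0,0.001,0.1,0,0,0,0.016],[0,0.001,0.13,0,0,0,0.016],[0,0.001,0.14,0,0,0,0.016],[0,0.001,0.1435,0,0,0,0.016],[0,0.001,0.1435,0,0,0,0.016],[0,0.001,0.1435,0,0,0,0.016]]'; python3 - <<'E'
from h import *
o=arm.get_obs();print(o["tool_pos"],o["contact_force"],o["opening"])
b=arm.capture("side");w=arm.capture("wrist")
save("s3",np.vstack([cv2.resize(b[140:240,240:400],(640,400))[:300],cv2.resize(w,(480,300)).copy() if 0 else cv2.copyMakeBorder(cv2.resize(w,(480,300)),0,0,0,160,0)]))
for r in arm.pinpoint("medallion_center","wrist")[:2]: print(round(r["score"],2),np.round(r["location"],0),at_z("wrist",r["location"],.073).round(4))
E
```

```text
clock: 6.3
tool_pos: [0.4668, 0.0079, 0.0737]
eef_rot: [-3.141, 0.004, -3.139]
contact_force: [-0.8, -0.2, -0.3]
opening: 0.0158
[0.4667952  0.00792905 0.07365558] [-0.81723537 -0.22799332 -0.30071339] 0.015775004954417266
0.95 [501. 111.] [0.4006 0.0812 0.073 ]
0.75 [ 32. 190.] [ 0.4344 -0.1187  0.073 ]
```

View pics/s3.png

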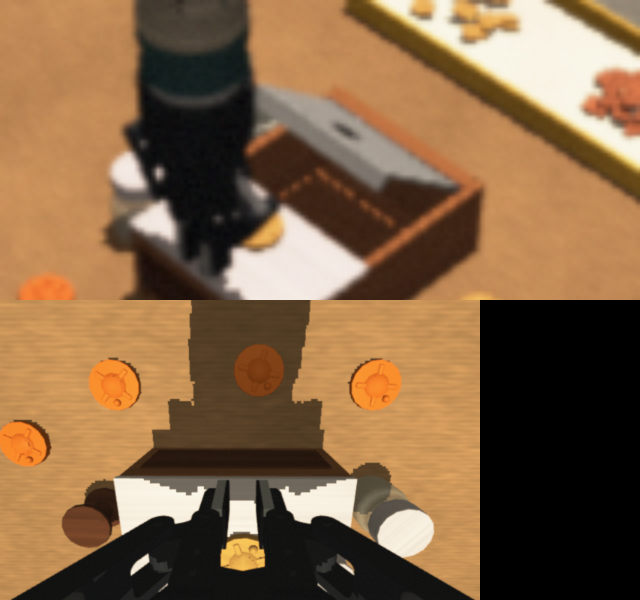

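The tips are on the ledge behind the medallion, which sits at (262,232) in the upper crop, and nothing is touching. The gripper's side links have to pass the tin, so I'll check how high they hang.

```bash
python3 - <<'E'
from h import *
for p in [(275,215),(278,205),(262,222),(240,245),(215,275)]:
    px=(240+p[0]/4,140+p[1]/4);o,d=ray("side",px);print(p,(o+d*(.467-o[0])/d[0]).round(3), (o+d*(.478-o[0])/d[0]).round(3))
E
```

```text
(275, 215) [ 0.467 -0.064  0.168] [ 0.478 -0.053  0.152]
(278, 205) [ 0.467 -0.067  0.179] [ 0.478 -0.055  0.163]
(262, 222) [ 0.467 -0.052  0.153] [ 0.478 -0.04   0.136]
(240, 245) [ 0.467 -0.03   0.115] [ 0.478 -0.017  0.098]
(215, 275) [ 0.467 -0.003  0.065] [0.478 0.01  0.047]
```

```bash
python3 -m pendant '[[0,0,0.0015,0,0,0,0.016],[-0.006,0,0.0015,0,0,0,0.016],[-0.012,0,0.0015,0,0,0,0.016],[-0.018,0,0.0015,0,0,0,0.016],[-0.024,0,0.0015,0,0,0,0.016],[-0.03,0,0.0015,0,0,0,0.016],[-0.036,0,0.0015,0,0,0,0.016],[-0.042,0,0.0015,0,0,0,0.016],[-0.046,0,0.0015,0,0,0,0.016],[-0.046,0,0.0015,0,0,0,0.016]]'; python3 - <<'E'
from h import *
o=arm.get_obs();print(o["tool_pos"],o["contact_force"])
b=arm.capture("side");save("s4",cv2.resize(b[140:240,240:400],(800,500)))
E
```

```text
clock: 7.45
tool_pos: [0.5119, 0.0082, 0.0704]
eef_rot: [-3.142, 0.001, -3.139]
contact_force: [0.4, 0.6, -0.7]
opening: 0.0163
[0.51185261 0.00821664 0.07038164] [ 0.36730684  0.59904644 -0.74470191]
```

View pics/s4.png

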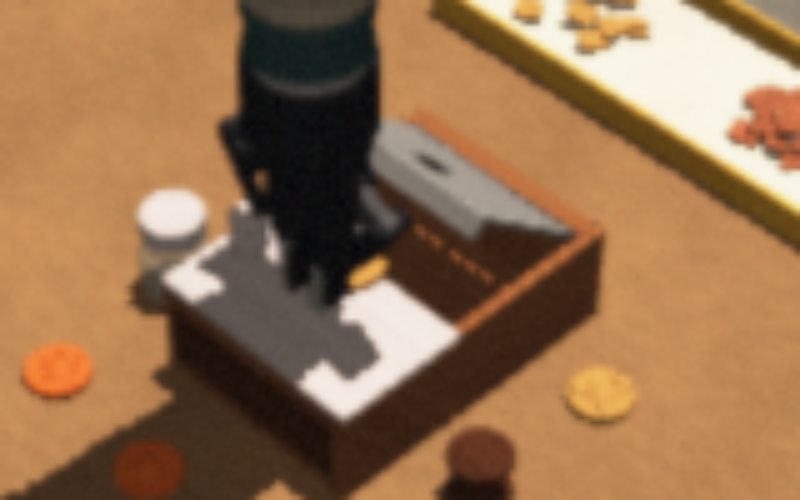

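The medallion is at (368,272), partly over the edge and still flat, and the cover is clear of the gripper. I'll push on gently.

```bash
python3 -m pendant '[[-0.004,0,-0.001,0,0,0,0.016],[-0.008,0,-0.001,0,0,0,0.016],[-0.012,0,-0.001,0,0,0,0.016],[-0.016,0,-0.001,0,0,0,0.016],[-0.02,0,-0.001,0,0,0,0.016],[-0.02,0,-0.001,0,0,0,0.016],[-0.02,0,-0.001,0,0,0,0.016],[-0.02,0,-0.001,0,0,0,0.016]]'; python3 - <<'E'
from h import *
o=arm.get_obs();print(o["tool_pos"],o["contact_force"])
b=arm.capture("side");save("s5",cv2.resize(b[140:240,240:400],(800,500)))
E
```

```text
clock: 8.3
tool_pos: [0.5304, 0.0084, 0.0712]
eef_rot: [3.142, -0.0, -3.139]
contact_force: [-1.5, 0.2, -0.7]
opening: 0.016
[0.53042785 0.00835318 0.0712363 ] [-1.47090185  0.16357442 -0.70621763]
```

View pics/s5.png

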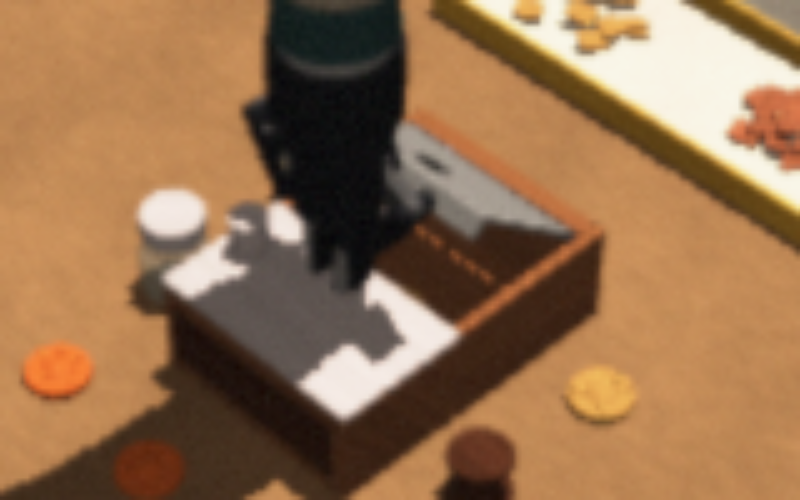

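The medallion can no longer be seen on the ledge; it has either fallen or is hidden by the fingers. I'll back off, rise and look.

```bash
python3 -m pendant '[[0.03,0,-0.001,0,0,0,0.016],[0.05,0,-0.02,0,0,0,0.016],[0.07,0,-0.07,0,0,0,0],[0.1,0,-0.12,0,0,0,0],[0.12,0,-0.15,0,0,0,0],[0.12,0,-0.15,0,0,0,0],[0.12,0,-0.15,0,0,0,0]]'; python3 - <<'E'
from h import *
o=arm.get_obs();print(o["tool_pos"],o["contact_force"])
a=arm.capture("top");b=arm.capture("side")
save("s6",np.vstack([cv2.resize(b[140:240,240:400],(480,300)),cv2.resize(a[125:225,250:410],(480,300))]))
for c in("top","side"):
  for n in("tin","medallion_center"):
    for r in arm.cut_out(n,c)[:5]: print(c,n,round(r["score"],2),r["bbox"])
E
```

```text
clock: 9.05
tool_pos: [0.4112, 0.0079, 0.2225]
eef_rot: [-3.141, 0.004, -3.139]
contact_force: [-0.6, 0.2, -0.4]
opening: 0.0002
[0.41122545 0.0079113  0.22250031] [-0.63063303  0.15503386 -0.42147242]
top medallion_center 0.59 [360.7, 230.9, 372.8, 246.1]
top medallion_center 0.55 [392.3, 212.1, 405.2, 228.6]
top medallion_center 0.52 [318.9, 165.2, 332.5, 180.8]
side tin 0.46 [286.2, 176.6, 291.9, 194.4]
side medallion_center 0.61 [265.0, 223.4, 276.0, 239.0]
side medallion_center 0.56 [291.1, 248.2, 307.8, 258.3]
```

View pics/s6.png

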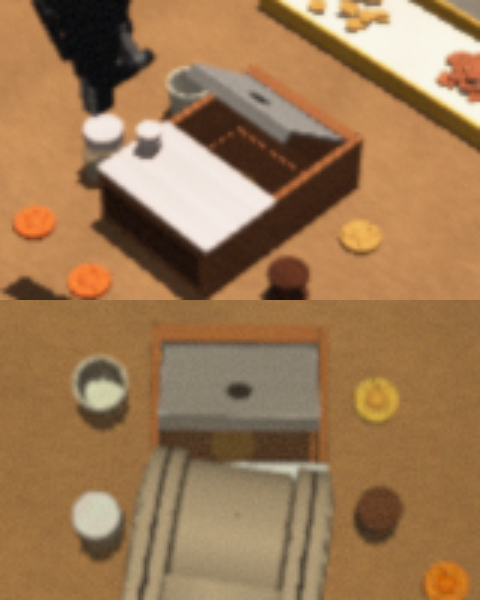

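The medallion lies inside the compartment, at lower crop (232,443) or top pixel (327,173). The ledge is empty apart from the tin, which hasn't moved. Next I'll move over the shut spot position.

```bash
python3 -c "
from h import *
print(at_z('top',[326,173],.009))"; python3 -m pendant '[[-0.05,-0.004,0,0,0,0,0],[-0.1,-0.004,0,0,0,0,0],[-0.15,-0.004,0,0,0,0,0],[-0.172,-0.004,0,0,0,0,0],[-0.172,-0.004,0,0,0,0,0],[-0.172,-0.004,0,0,0,0,0],[-0.172,-0.004,0.05,0,0,0,0],[-0.172,-0.004,0.07,0,0,0,0],[-0.172,-0.004,0.08,0,0,0,0],[-0.172,-0.004,0.08,0,0,0,0]]'
```

```text
[0.57578689 0.01251983 0.009     ]
clock: 10.35
tool_pos: [0.5802, 0.0047, 0.1398]
eef_rot: [3.141, -0.004, -3.139]
contact_force: [-0.6, -0.0, -0.6]
opening: -0.0
```

```bash
python3 -m pendant '[[-0.003,0,0.008,0,0,0,0],[-0.003,0,0.016,0,0,0,0],[-0.003,0,0.024,0,0,0,0],[-0.003,0,0.032,0,0,0,0],[-0.003,0,0.04,0,0,0,0],[-0.003,0,0.048,0,0,0,0],[-0.003,0,0.056,0,0,0,0],[-0.003,0,0.062,0,0,0,0],[-0.003,0,0.068,0,0,0,0],[-0.003,0,0.072,0,0,0,0],[-0.003,0,0.073,0,0,0,0],[-0.003,0,0.073,0,0,0,0]]'
```

```text
clock: 11.55
tool_pos: [0.5849, 0.0045, 0.0685]
eef_rot: [3.142, -0.002, -3.139]
contact_force: [-4.3, 0.1, 6.9]
opening: 0.0003
```

```bash
python3 -m pendant '[[0,0,0.0015,0,0,0,0],[0,0,0.002,0,0,0,0],[0,0,0.002,0,0,0,0],[0,0,0.002,0,0,0,0]]'
```

```text
clock: 11.95
tool_pos: [0.585, 0.0045, 0.068]
eef_rot: [-3.141, -0.001, -3.139]
contact_force: [-8.6, 0.0, 13.6]
opening: 0.0001
```

On the stop: the force is 13.6 N and rising stiffly. Now release, retreat and check.

```bash
python3 -m pendant '[[0,0,-0.01,0,0,0,0],[0,0,-0.04,0,0,0,0],[0,0,-0.09,0,0,0,0],[0,0,-0.14,0,0,0,0],[0,0,-0.17,0,0,0,0],[0.05,0.05,-0.17,0,0,0,0],[0.08,0.1,-0.17,0,0,0,0],[0.1,0.15,-0.17,0,0,0,0],[0.1,0.2,-0.17,0,0,0,0],[0.1,0.25,-0.17,0,0,0,0],[0.1,0.25,-0.17,0,0,0,0],[0.1,0.25,-0.17,0,0,0,0]]'; python3 - <<'E'
from h import *
o=arm.get_obs();print(o["tool_pos"],o["contact_force"])
a=arm.capture("top");b=arm.capture("side")
save("s7",np.vstack([cv2.resize(b[140:270,220:428],(480,300)),cv2.resize(a[125:255,250:458],(480,300))]))
for c,n in[("side","press_spot"),("side","cover_edge"),("top","press_spot"),("top","cover_edge"),("side","tin")]:
    for r in arm.pinpoint(n,c)[:1]: print(c,n,round(r["score"],2),np.round(r["location"],1))
print("expect shut spot",proj("side",[.583,.004,.074]),proj("top",[.583,.004,.074]),"edge",proj("side",[.551,.004,.074]))
E
```

```text
clock: 13.15
tool_pos: [0.4852, 0.2579, 0.2364]
eef_rot: [3.14, 0.002, -3.134]
contact_force: [0.2, 0.2, 0.0]
opening: -0.0002
[0.48519501 0.25794608 0.23637102] [0.20606284 0.20543838 0.02782092]
side cover_edge 0.75 [312.2 188.6]
top press_spot 0.98 [327.6 167.4]
top cover_edge 0.92 [328.3 178. ]
side tin 0.48 [322.2 189.8]
expect shut spot [321.65542751 184.8649748 ] [329.34055414 165.46116808] edge [313.69681742 190.31899158]
```

View pics/s7.png

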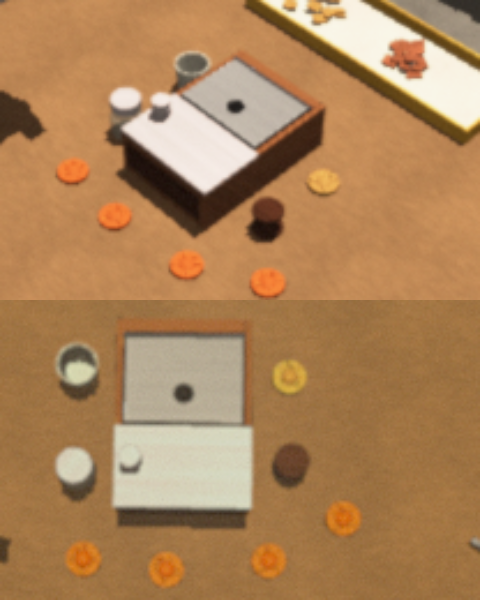

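The cover is flat and shut, with the spot at (183,393) in the lower crop. The ledge is empty except for the tin at (130,458), and everything else is where it was. The arm is clear, so I'm handing in.

```bash
python3 -c "
from station import arm
print(arm.close_job())"
```

```text
the job is handed in; nothing more can be done
None
```

I pressed the cover with shut fingertips until it popped open and pushed the brass medallion along +x over the edge into the compartment. I then pressed the cover down onto its stop (13.6 N), let go and moved clear. The clock read 13.15 s after the last move, well under the 54 s limit.

**Checks that passed:**
- Before shutting the cover, the top view showed the medallion on the compartment floor, about 27 mm past the edge.
- The final pictures show the cover flat and shut 1.2 s after I let go. The detected cover edge was within about 2 px of its expected shut position in the side view.
- The ledge is empty except for the tin, and the twin, cup, jar, spool and orange discs look unmoved.
- The arm reads about 0 N and touches nothing.

**Checks that failed or disagreed:**
- In the last side view, the network returned nothing for the press spot and put the tin at (322,190). That is where the black spot is, so it is a false report. The picture itself shows the tin in its original place.
- The screwdriver and pliers were outside the final close-up, apart from one tip at its edge. The arm never went near either of them.

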